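# Take the power module off its T-track and dock it on the test stand

## Task

Take the power supply module out of the open chassis for testing: slide it along its T-track to the open end, lift it straight off there, and lower it level onto the test stand so that both pins come up through the two holes of its base plate and the plate lies flat on the pads, either way round. Keep the module upright all the way, set it down rather than dropping it, let go of it, and leave the capacitor standing and the screwdriver lying on the bench where they are.

Things in the scene. Friction and masses are not known exactly. Their poses are not given: they have to be found in the camera images.
- module_center (a point): Loose power module, 0.4 to 0.75 kg: centre of its black finned heat sink, an upright block 60 long (x) x 24 wide (y) x 56 mm tall in the module's middle, its grip: taken across the 24 mm from above. x along the module, z up. From this point: sink top +28, plate top -28, plate underside -34, sole of foot -48 mm. Starts in the track, x along the track, 0 to 60 mm to +x of the chassis origin.
- module: Same module and axes; origin at the sole of its foot, 48 mm under the sink's centre. Tan base plate 150 (x) x 80 (y) x 6 mm. Capacitors and a white connector at its corners (|x| over 30, |y| over 15 mm) rise to 50 mm over this origin; beside the sink parts rise only 4 mm over the plate. Steel T-foot under the middle, 60 mm long (x): stem 10 wide, flange 26 wide, 6 tall.
- module_hole (a point): Centre, at the plate's underside, of one of the two 13 mm through holes in the module's base plate, at module x = +58, y = 0; the other is at x = -58, y = 0.
- chassis: Fixed open sheet-metal chassis 300 (x) x 170 (y) mm, an aluminium T-track along its middle (y = 0) between green boards. Origin: centre of its underside, on the bench. x along the track: open end at -x (towards the robot), closed end with a wall 60 mm tall at x = +152. Side walls at y = -84 and +84, 33 mm tall. Track floor 6 mm above the bench; the foot slides on it with a few newtons' friction.
- lips_end (a point): Where the track's lips end, on its middle line level with their tops: chassis x = -30, 18.5 mm above the bench. Lips (mouth 16 mm over a cavity 31 mm wide) hold the foot down from here to +x, with 2.5 mm play up and sideways; from here to -x (120 mm) only floor and low sides: the foot lifts out once the module's centre is past chassis x = -60; -75 is safe.
- track_end (a point): Middle of the open end of the track, on its floor: chassis x = -150, y = 0, 6 mm above the bench; axes as the chassis. There is no stop here.
- stand_seat (a point): Fixed test stand: dark steel base 200 (x) x 100 (y) x 8 mm, two grey pads 40 x 84 mm, tops 30 mm above the bench, 88 mm between them, each with a steel pin 10 mm across, 24 mm tall, top 8 mm tapered to 3 mm. This point: midway between the pins, at pad-top height; pins at x = -58 and +58, y = 0. Docked, the sink's centre is 34 mm above it, module x along stand x, either way round.
- capacitor: Bystander: standing dark can capacitor, 35 mm across, 55 mm tall; origin at the centre of its underside.
- screwdriver: Bystander: screwdriver lying on the bench, 190 mm long, yellow handle 26 mm thick; origin at the centre of its underside.
There are look-alikes about, which are no part of the job. What is shaped like the module but green is not meant.

How it is judged:
By the outcome, as a careful person would: the job done as asked, in the order asked, and still so for the second after the job is handed in, with the robot touching nothing.
It also fails if it takes over 53 s, if anything falls off the work surface, if the arm or the gripper's body presses on something with over 40 N, if the wrist force passes 120 N, or if a joint passes its speed limit or range.

## Robot

A 7-joint arm with a two-finger parallel gripper is mounted at the origin on the work surface. World frame = base frame: x ahead of the robot, y to its left, z up, the work surface at z = 0. Lengths are in m, angles in rad, forces in N, time in s.
With the tool pointing down it reaches from about 0.4 to 0.85 m from the base axis. Payload 10.4 kg.
Tool frame: the origin (TCP) lies midway between the tips of the shut fingers; the grasp point (between the pads) lies 19 mm behind it (manip.pinch_z is the distance from the TCP to the grasp point, in m); y points along the fingers, x is the direction in which the jaws open and shut, and the axes are right-handed (so a half turn about y gives the same grasp; the last joint's range is limited). The gripper opens to 85 mm and grips with 20 to 120 N. Pads are 22 mm wide; open, the fingers measure 114 mm over their backs; the gripper's body (76 mm by 85 mm) begins 54 mm behind the grasp point. The pads swing forward as they close: fully open they stand 13 mm farther back than shut.
Start: joints at [1.094, 0.332, -0.065, 1.46, 0.022, 1.35, -0.088], TCP at [0.274, -0.562, 0.207] pointing down, gripper open.
Joint ranges: [-2.6, 2.6], [-0.5, 2.12], [-1.47, 1.34], [0.16, 2.42], [-1.27, 4.41], [0.06, 2.06], [-2.6, 2.6]. Speed limits (rad/s): [2.22, 2.22, 2.79, 2.79, 3.14, 3.14, 3.14].

## Interface

Orientations are given as a unit quaternion [x, y, z, w].
In Python, from workcell import manip gives the robot as it stands.
- The arm moves only by the shell command python3 -m pendant 'ROWS' [OPENING] [FORCE]. ROWS is a JSON object of lists of equal length, an entry for each row: "offset": the shift along the tool's x, y, z scaled (see below), a list of three; "turn": the turn, a rotation vector about the tool's x, y, z scaled (see below), a list of three. A call has 1 to 12 rows; each row is the pose to reach, as a shift and turn from the pose measured when the call began, along the tool's axes at that moment; what a row does not reach only later rows make up. The controller multiplies each number of a shift by 200 mm and each number of a turn by 45 degrees. A row lasts 1/8 s, in which the tool goes at most 62.5 mm and 10.7 degrees, less where a joint would pass 70% of its speed; a pose out of reach is approached as far as the arm can. A call with a number of a shift or a turn outside -1 to 1 is refused whole. A call with a gripper value outside its range is refused whole. OPENING is the opening in per cent of the stroke, from 0 (shut) to 100 (fully open), set as the call begins (- or left out, the last holds). The fingers move at their own pace and stop on an object; FORCE is the grip in N (left out, the last holds). Time passes only in rows, so rows that repeat a pose let the fingers close. It gives the time, the measured TCP pose, the force and the opening at its end, in the units of the state.
- manip.get_obs(): the state, without advancing time (a new reading comes with each control period).
- manip.camera(name): name is "scene" or "top" or "wrist"; returns (picture, depth): 480x640x3 uint8, red, green, blue; 480x640 float32, m along the optical axis (not along the pixel's ray), 0 where there is no reading.
- manip.camera_model(name): a dict with "intrinsics" (3x3 intrinsics, pixels), "R" (3x3) and "t" (3): a world point X has camera coordinates R X + t; the wrist camera has in their place "tool_from_camera" (4x4, takes a point from camera to tool coordinates, whose origin is the TCP and whose axes are the tool frame's). Camera axes: x right, y down, z forward; pixel columns grow to the right and rows downward; lengths in m; the calibration is good to about 2 mm. A picture is of the moment at which its call begins: read the wrist's pose just before it. camera_model takes no time and is no camera call.
- manip.hand_in(): hands the job in, once; it reports no verdict.
The state is a dict: "clock": time; "joint_pos": joint angles; "joint_velocities": joint speeds; "tau": joint torques, N m; "position": TCP position; "ee_rot": TCP orientation; "ft_force": force on the tool from outside, world axes, zero at the start; "torque": the same for the moment, N m; "grip_width": opening from 0.0 (shut) to 1.0 (fully open).
Only numpy, scipy, OpenCV 4.12 (cv2) and the standard library are available. Lean on these libraries where they do the work, as an engineer would, in place of code of your own. Each camera call takes 0.05 s, during which the arm holds its last target. There are 200 camera calls.

## Working session

There is one attempt and no reset: what is moved stays moved. The work goes in short steps, Python scripts to look and compute and a shell command to move; the robot and the scene stay as the last step left them, time stands still between calls to the robot, and variables do not carry over. Pictures are saved under pics/ and viewed, about 8 in all and at most 12, crops included, and the job is handed in when it is done.

```bash
ls; mkdir -p pics
cat > h.py <<'E'
import numpy as np, cv2
from scipy.spatial.transform import Rotation as R
from workcell import manip
def grab(name):
    o=manip.get_obs(); im,d=manip.camera(name); m=manip.camera_model(name)
    K=np.array(m["intrinsics"])
    if name=="wrist":
        T=np.eye(4);T[:3,:3]=R.from_quat(o["ee_rot"]).as_matrix();T[:3,3]=o["position"]
        W=T@np.array(m["tool_from_camera"])
    else:
        W=np.eye(4);W[:3,:3]=np.array(m["R"]).T;W[:3,3]=-W[:3,:3]@np.array(m["t"])
    v,u=np.mgrid[:480,:640]
    c=np.stack([(u-K[0,2])/K[0,0]*d,(v-K[1,2])/K[1,1]*d,d],-1)
    P=c@W[:3,:3].T+W[:3,3]; P[d==0]=np.nan
    return im,d,P,K,W
def save(n,im): cv2.imwrite(f"pics/{n}.png",im[...,::-1])
def steps(target,yaw=None):
    """offset (units) to bring TCP to world target"""
    o=manip.get_obs(); Rm=R.from_quat(o["ee_rot"]).as_matrix()
    return np.round(Rm.T@(np.array(target)-o["position"])/0.2,4)
E
python3 - <<'E'
from h import *
for n in("top","scene"):
    im,d,P,K,W=grab(n); save(n+"0",im); np.savez(f"{n}0.npz",im=im,P=P,K=K,W=W)
    print(n,W[:3,3],W[:3,2])
o=manip.get_obs();print(o["clock"],o["position"],R.from_quat(o["ee_rot"]).as_matrix().round(3),manip.pinch_z,o["ft_force"])
E
```

```text
pics
top [ 0.35368902 -0.04874016  1.41226743] [ 0.08257136 -0.00398436 -0.99657719]
scene [1.21922045 0.05544063 0.58503551] [-0.82121742 -0.13649262 -0.55405028]
0.1 [ 0.27382185 -0.56141925  0.20649227] [[ 0.438 -0.001  0.899]
 [-0.899  0.001  0.438]
 [-0.001 -1.    -0.   ]] 0.0187 [-0.50746378 -0.11270972  0.1809454 ]
```

View pics/top0.png

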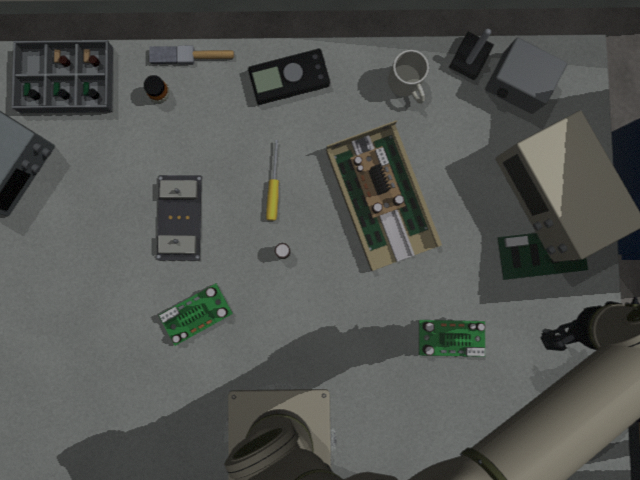

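View pics/scene0.png

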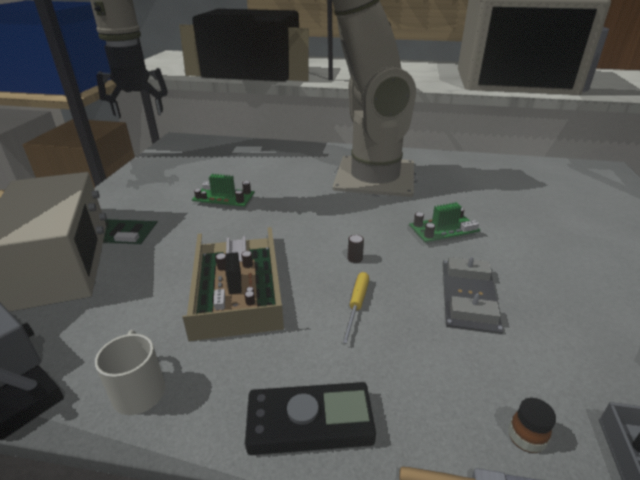

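Run:
```python
from h import *
D=np.load("top0.npz");im,P=D["im"],D["P"]
def box(u0,u1,v0,v1,z0,z1,cond=None):
    q=P[v0:v1,u0:u1]; c=im[v0:v1,u0:u1].astype(int)
    m=(q[...,2]>z0)&(q[...,2]<z1)
    if cond is not None: m&=cond(c)
    q=q[m]; r=cv2.minAreaRect((q[:,:2]*1000).astype(np.float32))
    return len(q),q.mean(0).round(4),[np.round(x,1) for x in r]
print("bench z",np.nanmedian(P[300:330,100:140,2]))
print("sink",box(350,410,140,220,.070,.095))
print("plate",box(350,410,140,220,.018,.040,lambda c:(c[...,0]-c[...,2]>25)))
print("chassis",box(310,450,115,275,.02,.07))
print("pads",box(150,210,165,202,.022,.04),box(150,210,230,265,.022,.04),box(150,210,165,265,.022,.04))
print("pins",[ (tuple(x),) for x in P[165:265,150:210][(P[165:265,150:210,2]>.042)].round(3)[:20]])
print("cap",box(265,300,235,265,.045,.07)); print("scr",box(255,295,135,230,.008,.035))
a=cv2.resize(im[110:280,300:450],None,fx=4,fy=3.5,interpolation=cv2.INTER_CUBIC)
b=cv2.resize(im[170:268,150:210],None,fx=3,fy=3,interpolation=cv2.INTER_CUBIC)
o=np.zeros((595,790,3),np.uint8);o[:,:600]=a;o[:b.shape[0],605:605+b.shape[1]]=b
save("crop1",o)
```

```text
bench z 0.0009321152943388977
sink (236, array([ 0.5904, -0.2311,  0.0809]), [array([ 590.4, -231.9]), array([60.7, 25.5]), np.float64(18.0)])
plate (978, array([ 0.5853, -0.2371,  0.0277]), [array([ 590.8, -232.8]), array([152.4, 166.1]), np.float64(17.5)])
chassis (3621, array([ 0.5875, -0.2299,  0.0339]), [array([ 556.1, -244.3]), array([304.2, 172.2]), np.float64(19.4)])
pads (643, array([0.579 , 0.23  , 0.0307]), [array([579. , 230.3]), array([85.3, 41.3]), np.float64(89.3)]) (638, array([0.4513, 0.2326, 0.031 ]), [array([451.6, 232.5]), array([84.6, 40.1]), np.float64(89.7)]) (1281, array([0.5154, 0.2313, 0.0309]), [array([515.7, 231.3]), array([ 85.3, 168.1]), np.float64(89.1)])
pins [((np.float64(0.578), np.float64(0.232), np.float64(0.046)),), ((np.float64(0.577), np.float64(0.229), np.float64(0.048)),), ((np.float64(0.574), np.float64(0.233), np.float64(0.053)),), ((np.float64(0.574), np.float64(0.231), np.float64(0.051)),), ((np.float64(0.573), np.float64(0.226), np.float64(0.062)),), ((np.float64(0.575), np.float64(0.227), np.float64(0.048)),), ((np.float64(0.572), np.flo
[... 350 characters left out ...]
loat64(0.569), np.float64(0.23), np.float64(0.056)),), ((np.float64(0.57), np.float64(0.229), np.float64(0.052)),), ((np.float64(0.57), np.float64(0.227), np.float64(0.049)),), ((np.float64(0.46), np.float64(0.235), np.float64(0.051)),), ((np.float64(0.46), np.float64(0.233), np.float64(0.052)),), ((np.float64(0.46), np.float64(0.231), np.float64(0.05)),), ((np.float64(0.461), np.float64(0.23), np.float64(0.044)),), ((np.float64(0.458), np.float64(0.235), np.float64(0.053)),)]
cap (186, array([ 0.4319, -0.0099,  0.0564]), [array([432.1,  -9.8]), array([33.8, 31.9]), np.float64(89.7)])
scr (555, array([0.571 , 0.011 , 0.0214]), [array([601.1,   3.8]), array([ 86.7, 201.8]), np.float64(89.6)])
```

View pics/crop1.png

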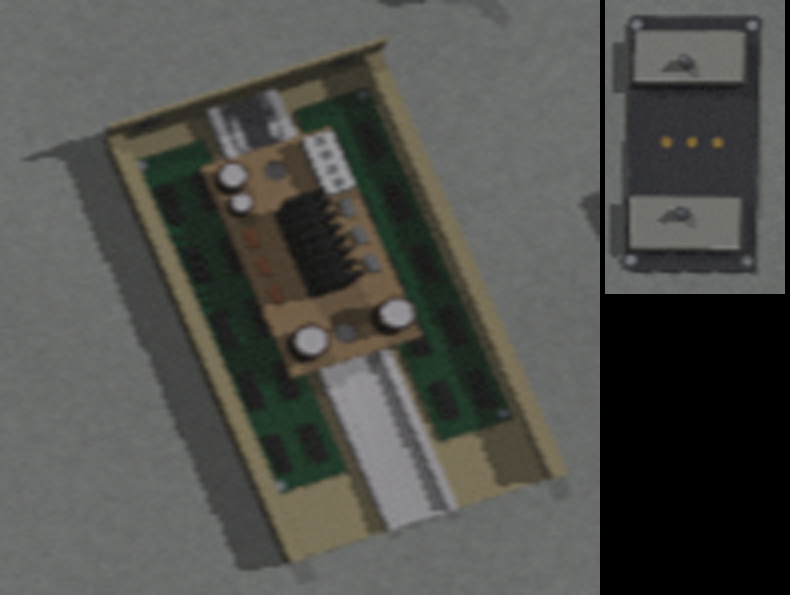

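Candidates for the module: the tan board in the chassis at (378,180), a green look-alike at (195,312) and another at (455,340). The crop shows tan plate, black sink and T-track, so I take the one in the chassis. The stand is at (179,218), the capacitor at (282,250) and the screwdriver at (273,180).

```bash
python3 -m pendant '{"offset":[[-0.1,0,0.25],[-0.2,0,0.5],[-0.3,0,0.75],[-0.4,0,1.0],[-0.4,0,1.0]],"turn":[[0,0.05,0],[0,0.1,0],[0,0.149,0],[0,0.149,0],[0,0.149,0]]}' 60
python3 - <<'E'
from h import *
o=manip.get_obs();print(R.from_quat(o["ee_rot"]).as_matrix().round(3))
print(steps([0.590,-0.232,0.19]))
E
```

```text
clock: 0.72
position: [0.4221, -0.3973, 0.2064]
ee_rot: [-0.577, 0.407, -0.406, 0.579]
ft_force: [-0.2, -0.7, 1.0]
grip_width: 0.601
[[ 0.338  0.     0.941]
 [-0.941  0.003  0.338]
 [-0.003 -1.     0.001]]
[-0.4939  0.0847  1.0692]
```

```bash
python3 -m pendant '{"offset":[[-0.12,0,0.25],[-0.25,0,0.5],[-0.37,0,0.75],[-0.49,0,1.0],[-0.49,0,1.0]],"turn":[[0,0,0],[0,0,0],[0,0,0],[0,0,0],[0,0,0]]}'
python3 - <<'E'
from h import *
im,d,P,K,W=grab("wrist"); save("wrist1",im); np.savez("wrist1.npz",im=im,P=P,K=K,W=W)
print(W.round(3))
m=(P[...,2]>.07)&(P[...,2]<.095)
n,l,s,c=cv2.connectedComponentsWithStats(m.astype(np.uint8))
for i in range(1,n):
    if s[i,4]>300: print(s[i],c[i],P[l==i].mean(0).round(4),cv2.minAreaRect((P[l==i][:,:2]*1000).astype(np.float32)))
print(steps([0.590,-0.232,0.19]))
E
```

```text
clock: 1.35
position: [0.5796, -0.2327, 0.2061]
ee_rot: [-0.578, 0.406, -0.404, 0.581]
ft_force: [-0.4, -0.5, -0.6]
grip_width: 0.6
[[ 0.345 -0.89  -0.299  0.656]
 [-0.939 -0.328 -0.104 -0.205]
 [-0.005  0.316 -0.949  0.373]
 [ 0.     0.     0.     1.   ]]
[ 313  161   33   80 2134] [328.48031865 201.80740394] [ 0.5906 -0.2346  0.0803] ((590.5140991210938, -234.75270080566406), (60.369781494140625, 23.965595245361328), 19.531049728393555)
[0.0026 0.0811 0.063 ]
```

View pics/wrist1.png

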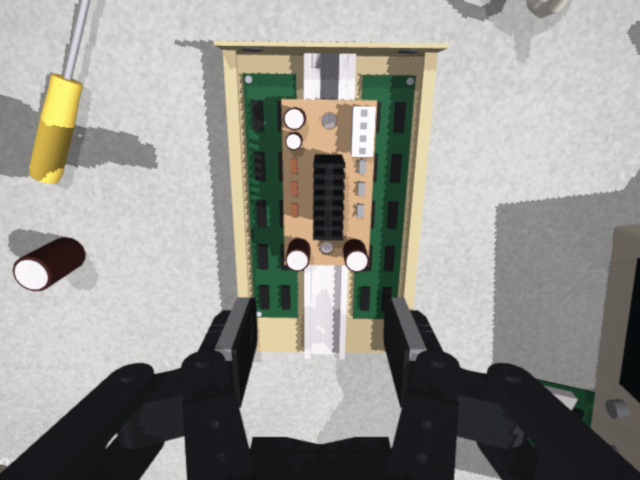

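```bash
cat >> h.py <<'E'
def plan(target,phi):
    """offset and turn units to reach TCP target, tool down, tool z at heading phi (deg)"""
    o=manip.get_obs(); Rm=R.from_quat(o["ee_rot"]).as_matrix(); f=np.radians(phi)
    D=np.array([[np.sin(f),0,np.cos(f)],[-np.cos(f),0,np.sin(f)],[0,-1,0]])
    rv=R.from_matrix(Rm.T@D).as_rotvec()
    print("off",(Rm.T@(np.array(target)-o["position"])/0.2).round(4),"turn",(np.degrees(rv)/45).round(4),
      "pos",np.round(o["position"],4),"heading",np.degrees(np.arctan2(Rm[1,2],Rm[0,2])).round(2))
E
python3 -c "
from h import *
plan([.5905,-.2335,.2],19.5);plan([.5905,-.2335,.038],19.5)"
```

```text
off [0.0103 0.0311 0.0629] turn [-0.0011  0.0098 -0.0048] pos [ 0.578  -0.2359  0.2062] heading 19.94
off [0.0134 0.841  0.0622] turn [-0.0011  0.0098 -0.0048] pos [ 0.578  -0.2359  0.2062] heading 19.94
```

```bash
python3 -m pendant '{"offset":[[0.01,0.05,0.062],[0.01,0.2,0.062],[0.012,0.4,0.062],[0.013,0.6,0.062],[0.013,0.75,0.062],[0.013,0.84,0.062],[0.013,0.84,0.062],[0.013,0.84,0.062]],"turn":[[-0.001,0.01,-0.005],[-0.001,0.01,-0.005],[-0.001,0.01,-0.005],[-0.001,0.01,-0.005],[-0.001,0.01,-0.005],[-0.001,0.01,-0.005],[-0.001,0.01,-0.005],[-0.001,0.01,-0.005]]}'
python3 - <<'E'
from h import *
plan([.5905,-.2335,.038],19.5)
im,d,P,K,W=grab("wrist"); save("wrist2",im)
m=(P[...,2]>.07)&(P[...,2]<.086)&(np.hypot(P[...,0]-.59,P[...,1]+.234)<.045)
q=P[m];print(m.sum(),q.mean(0),cv2.minAreaRect((q[:,:2]*1000).astype(np.float32)))
E
```

```text
clock: 2.4
position: [0.5912, -0.2339, 0.0394]
ee_rot: [-0.577, 0.408, -0.409, 0.577]
ft_force: [0.7, 0.2, -0.0]
grip_width: 0.605
off [-0.0032  0.0072 -0.0028] turn [-0.0019 -0.0007  0.0017] pos [ 0.5912 -0.2339  0.0394] heading 19.47
12015 [ 0.59412586 -0.23325892  0.08011052] ((593.4181518554688, -236.59365844726562), (62.0525016784668, 63.01826095581055), 58.07487869262695)
```

View pics/wrist2.png

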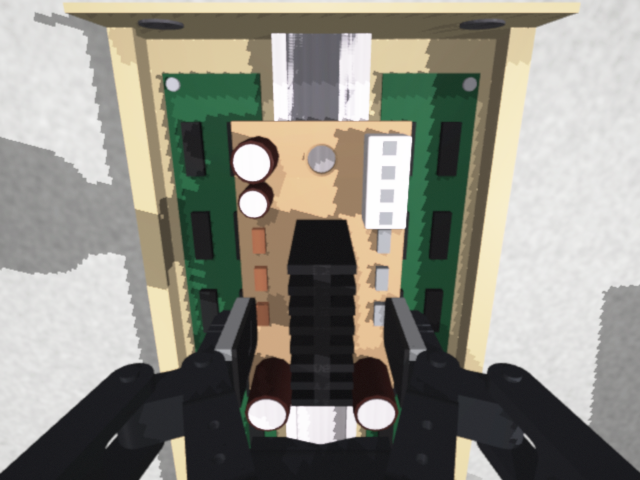

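The view shows the sink (centre u≈322) between the pads (inner edges at u≈250 and 390), so I close on it.

```bash
python3 -m pendant '{"offset":[[0,0,0],[0,0,0],[0,0,0],[0,0,0],[0,0,0],[0,0,0],[0,0,0],[0,0,0]],"turn":[[0,0,0],[0,0,0],[0,0,0],[0,0,0],[0,0,0],[0,0,0],[0,0,0],[0,0,0]]}' 0 70; python3 -c "
from h import *
print(manip.get_obs()['ft_force'],manip.get_obs()['torque']);c,s=np.cos(np.radians(19.45)),np.sin(np.radians(19.45))
p=manip.get_obs()['position']
plan([p[0]-.118*c,p[1]-.118*s,p[2]],19.5)"
```

```text
clock: 3.45
position: [0.5924, -0.2344, 0.0411]
ee_rot: [-0.577, 0.407, -0.41, 0.578]
ft_force: [0.1, -0.9, 6.2]
grip_width: 0.262
[ 0.1244364  -0.94643795  6.18856055] [0.00876389 0.09141538 0.01435147]
off [-2.0e-04 -2.2e-03 -5.9e-01] turn [-0.0046 -0.0008  0.0043] pos [ 0.5924 -0.2344  0.0411] heading 19.47
```

```bash
python3 -m pendant '{"offset":[[0,0,-0.02],[0,0,-0.06],[0,0,-0.10],[0,0,-0.14],[0,0,-0.18],[0,0,-0.22],[0,0,-0.26],[0,0,-0.30],[0,0,-0.30]],"turn":[[0,0,0],[0,0,0],[0,0,0],[0,0,0],[0,0,0],[0,0,0],[0,0,0],[0,0,0],[0,0,0]]}'; python3 -c "
from h import *
o=manip.get_obs();print(o['ft_force'],o['torque'])
plan(o['position'],19.5)"
```

```text
clock: 4.58
position: [0.5345, -0.2553, 0.0411]
ee_rot: [0.577, -0.407, 0.41, -0.577]
ft_force: [-2.4, -0.3, 6.7]
grip_width: 0.267
[-2.42951544 -0.3360376   6.68871751] [0.12667969 0.46830962 0.04107273]
off [0. 0. 0.] turn [-0.0027 -0.0023  0.0045] pos [ 0.5345 -0.2553  0.0411] heading 19.4
```

```bash
python3 -m pendant '{"offset":[[0,0,-0.04],[0,0,-0.08],[0,0,-0.12],[0,0,-0.16],[0,0,-0.20],[0,0,-0.24],[0,0,-0.28],[0,0,-0.31],[0,0,-0.31],[0,0,-0.31]],"turn":[[0,0,0],[0,0,0],[0,0,0],[0,0,0],[0,0,0],[0,0,0],[0,0,0],[0,0,0],[0,0,0],[0,0,0]]}'
python3 - <<'E'
from h import *
o=manip.get_obs();print(o['ft_force'],o['torque'])
plan([o['position'][0],o['position'][1],.16],19.5)
im,d,P,K,W=grab("wrist"); save("wrist3",im)
im,d,P,K,W=grab("top"); save("top3",cv2.resize(im[120:300,320:460],None,fx=3,fy=3))
E
```

```text
clock: 5.82
position: [0.4749, -0.2766, 0.041]
ee_rot: [0.577, -0.408, 0.41, -0.576]
ft_force: [-0.2, -1.2, 6.6]
grip_width: 0.259
[-0.210052   -1.1684553   6.55180967] [ 0.1832626   0.01676503 -0.03162134]
off [ 2.000e-03 -5.948e-01  3.000e-04] turn [-0.0006 -0.0034  0.0044] pos [ 0.4749 -0.2766  0.041 ] heading 19.35
```

View pics/wrist3.png

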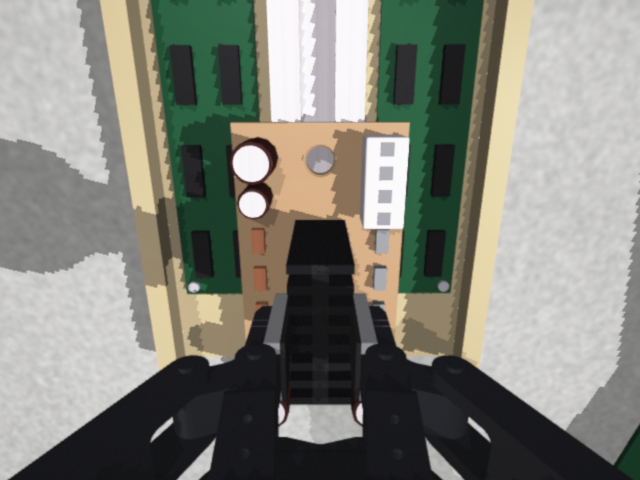

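```bash
python3 -m pendant '{"offset":[[0,-0.02,0],[0,-0.05,0],[0,-0.08,0],[0,-0.11,0],[0,-0.15,0],[0,-0.15,0]],"turn":[[0,0,0],[0,0,0],[0,0,0],[0,0,0],[0,0,0],[0,0,0]]}'; python3 -c "
from h import *
o=manip.get_obs();print(o['ft_force'],o['torque'])
plan([o['position'][0],o['position'][1],.17],19.5)"
```

```text
clock: 6.68
position: [0.4754, -0.2767, 0.0719]
ee_rot: [0.577, -0.407, 0.41, -0.576]
ft_force: [-0.6, 0.0, -6.1]
grip_width: 0.261
[-0.5933361   0.03903701 -6.13773888] [-0.00077832 -0.01285035  0.04007954]
off [ 0.0022 -0.4904  0.0007] turn [-0.0017 -0.0034  0.0058] pos [ 0.4754 -0.2767  0.0719] heading 19.35
```

Lifted free (about 6.1 N of weight). Now I carry it toward the stand, stopping short for a look.

```bash
python3 -m pendant '{"offset":[[0,-0.1,0],[0,-0.25,0],[0,-0.38,0],[-0.12,-0.44,0.02],[-0.3,-0.44,0.06],[-0.48,-0.44,0.1],[-0.66,-0.44,0.14],[-0.82,-0.44,0.18],[-0.93,-0.44,0.2],[-0.93,-0.44,0.2]],"turn":[[0,0,0],[0,0,0],[0,0,0],[0,0.05,0],[0,0.1,0],[0,0.16,0],[0,0.22,0],[0,0.28,0],[0,0.3,0],[0,0.3,0]]}'; python3 -c "
from h import *
o=manip.get_obs();print(o['ft_force'])
plan([.43,.10,.16],-1)"
```

```text
clock: 7.92
position: [0.4511, -0.0858, 0.1592]
ee_rot: [0.526, -0.471, 0.475, -0.525]
ft_force: [0.1, -1.5, -6.6]
grip_width: 0.263
[ 0.11629249 -1.4627775  -6.60460964]
off [-0.935  -0.008  -0.0072] turn [-0.0034  0.1561  0.005 ] pos [ 0.4511 -0.0858  0.1592] heading 6.02
```

```bash
python3 -m pendant '{"offset":[[-0.1,0,0],[-0.25,0,0],[-0.43,0,0],[-0.61,0,0],[-0.78,0,0],[-0.9,0,0],[-0.935,0,0],[-0.935,0,0],[-0.935,0,0],[-0.935,0,0]],"turn":[[0,0.03,0],[0,0.06,0],[0,0.09,0],[0,0.12,0],[0,0.15,0],[0,0.156,0],[0,0.156,0],[0,0.156,0],[0,0.156,0],[0,0.156,0]]}'
python3 - <<'E'
from h import *
im,d,P,K,W=grab("wrist"); save("wrist4",im); np.savez("wrist4.npz",im=im,P=P,K=K,W=W)
o=manip.get_obs(); np.savez("w4tcp.npz",p=o["position"],q=o["ee_rot"])
near=(np.hypot(P[...,0]-.515,P[...,1]-.231)<.12)
m=near&(P[...,2]>.022)&(P[...,2]<.036)
n,l,s,c=cv2.connectedComponentsWithStats(m.astype(np.uint8))
for i in range(1,n):
    if s[i,4]>800: print(s[i],P[l==i].mean(0).round(4),cv2.minAreaRect((P[l==i][:,:2]*1000).astype(np.float32)))
print("pins");m=near&(P[...,2]>.045)&(P[...,2]<.056)
n,l,s,c=cv2.connectedComponentsWithStats(m.astype(np.uint8))
for i in range(1,n):
    if s[i,4]>15: print(s[i],c[i],P[l==i].mean(0).round(4),P[l==i].max(0).round(4))
plan([.43,.10,.16],-1)
E
```

```text
clock: 9.18
position: [0.4316, 0.0992, 0.1584]
ee_rot: [0.496, -0.503, 0.506, -0.495]
ft_force: [1.2, -0.2, -6.4]
grip_width: 0.261
[  58    0  134   39 4524] [0.5689 0.2262 0.03  ] ((569.6624145507812, 227.81101989746094), (84.83778381347656, 22.76238441467285), 89.65669250488281)
[  89  165  120   53 5699] [0.4519 0.2288 0.03  ] ((451.0306701660156, 230.21946716308594), (84.92903900146484, 40.3623161315918), 88.8529281616211)
pins
[102   0  18  17 232] [110.55603448   7.34913793] [0.5719 0.2263 0.0497] [0.5769 0.2323 0.0558]
[131 182  15  14 154] [137.56493506 188.86363636] [0.4578 0.2285 0.0497] [0.4619 0.2341 0.0554]
off [-0.0025 -0.0082 -0.0078] turn [-0.0036 -0.0014  0.0049] pos [0.4316 0.0995 0.1584] heading -1.06
```

View pics/wrist4.png

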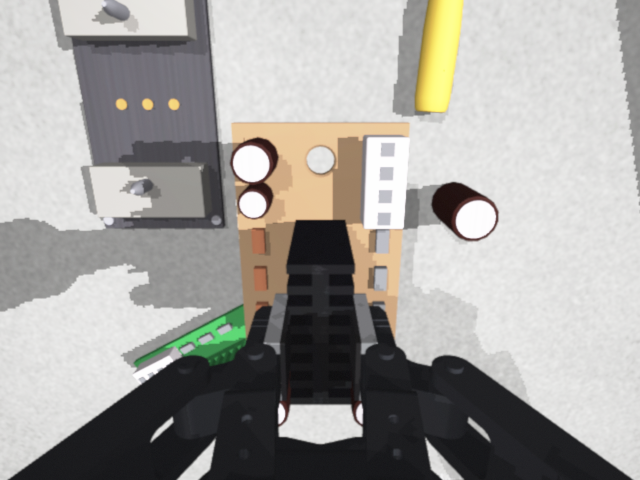

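Run:
```python
from h import *
D=np.load("wrist4.npz");im,P,K,W=(D[k] for k in("im","P","K","W"));T=np.load("w4tcp.npz");tcp=T["p"]
hsv=cv2.cvtColor(im,cv2.COLOR_RGB2HSV)
tan=(hsv[...,1]>60)&(hsv[...,0]<25)&(hsv[...,2]>60)
reg=np.zeros((480,640),bool);reg[118:300,225:415]=1
pl=tan&reg&(P[...,2]>.12)&(P[...,2]<.17)
z=P[pl][:,2];zt=np.median(z);print("plate top z",zt,"tcp",tcp)
pl&=abs(P[...,2]-zt)<.004
q=P[pl];A=np.c_[q[:,0]-tcp[0],q[:,1]-tcp[1],np.ones(len(q))];co=np.linalg.lstsq(A,q[:,2],rcond=None)[0]
print("plate tilt deg x,y",np.degrees(co[:2]))
def onplane(uv):
    r=W[:3,:3]@np.linalg.solve(K,[*uv,1.]);c=W[:3,3]
    return c+r*(zt-c[2])/r[2]
# hole
h=np.zeros((480,640),np.uint8);h[140:180,298:342]=(~pl)[140:180,298:342]
n,l,s,c=cv2.connectedComponentsWithStats(h);i=l[159,320]
cnt=max(cv2.findContours((l==i).astype(np.uint8),0,1)[0],key=len);e=cv2.fitEllipse(cnt);print("hole",s[i],e)
H=onplane(e[0]);print("hole world",H)
# front edge
us=np.arange(240,402);vs=np.array([np.argmax(pl[:,u]) for u in us]);k=np.polyfit(us,vs,1);
for _ in range(2):
    ok=abs(np.polyval(k,us)-vs)<1.5;k=np.polyfit(us[ok],vs[ok],1)
a,b=onplane((240,np.polyval(k,240))),onplane((400,np.polyval(k,400)))
d=a-b;print("front edge heading",np.degrees(np.arctan2(-d[0],d[1])))
f=(a+b)/2;print("front mid",f)
# sink top
m=reg&(abs(P[...,2]-(zt+.056))<.004);q=P[m];print("sink",m.sum(),q.mean(0),cv2.minAreaRect((q[:,:2]*1000).astype(np.float32)))
```

```text
plate top z 0.14347852047842707 tcp [0.43155222 0.09946138 0.15836821]
plate tilt deg x,y [-0.1375899   0.13038684]
hole [306 146  29  29 625] ((320.19708251953125, 159.6282196044922), (27.11859130859375, 27.56894302368164), 109.85591888427734)
hole world [0.48848969 0.09821737 0.14347852]
front edge heading -1.0745755809939452
front mid [0.50470275 0.0979773  0.14347852]
sink 2037 [0.45442914 0.09892312 0.19893344] ((453.2672424316406, 98.94326782226562), (24.011951446533203, 14.519072532653809), 88.21107482910156)
```

```bash
python3 -m pendant '{"offset":[[-0.1,0,0.06],[-0.25,0,0.15],[-0.4,0,0.25],[-0.53,0,0.34],[-0.62,0,0.4],[-0.656,0,0.41],[-0.656,0,0.41],[-0.656,0,0.41],[-0.656,0,0.41]],"turn":[[0,0,0],[0,0,0],[0,0,0],[0,0,0],[0,0,0],[0,0,0],[0,0,0],[0,0,0],[0,0,0]]}'; python3 -c "
from h import *
o=manip.get_obs();print(o['ft_force'])
plan([.5161,.2292,.082],-1.1);plan([.5161,.2292,.051],-1.1)"
```

```text
clock: 10.35
position: [0.516, 0.2282, 0.1582]
ee_rot: [0.495, -0.503, 0.507, -0.495]
ft_force: [-0.1, -0.6, -5.5]
grip_width: 0.262
[-0.10655234 -0.62815847 -5.52366137]
off [-0.0065  0.3811 -0.0006] turn [-0.0041 -0.0003  0.0057] pos [0.516  0.2282 0.1582] heading -1.11
off [-0.0072  0.5361 -0.0011] turn [-0.0041 -0.0003  0.0057] pos [0.516  0.2282 0.1582] heading -1.11
```

```bash
python3 -m pendant '{"offset":[[-0.006,0.05,0],[-0.006,0.13,0],[-0.006,0.22,0],[-0.006,0.3,0],[-0.006,0.36,0],[-0.006,0.38,0],[-0.006,0.38,0],[-0.006,0.38,0]],"turn":[[-0.002,0,0.003],[-0.002,0,0.003],[-0.002,0,0.003],[-0.002,0,0.003],[-0.002,0,0.003],[-0.002,0,0.003],[-0.002,0,0.003],[-0.002,0,0.003]]}'
python3 - <<'E'
from h import *
im,d,P,K,W=grab("wrist")
save("wrist5",np.hstack([cv2.resize(im[:300,150:490],None,fx=1.6,fy=1.6),cv2.resize(im[140:180,300:340],(240,480),interpolation=cv2.INTER_CUBIC)]))
print(manip.get_obs()['ft_force']);plan([.5161,.2292,.051],-1.1)
E
```

```text
clock: 11.35
position: [0.5166, 0.2294, 0.0829]
ee_rot: [0.495, -0.504, 0.506, -0.495]
ft_force: [-0.5, 0.2, -5.7]
grip_width: 0.264
[ 0.31371121  0.29060347 -6.39982419]
off [ 0.0002  0.1594 -0.0029] turn [-0.0034 -0.0003  0.0023] pos [0.5166 0.2293 0.0829] heading -1.11
```

View pics/wrist5.png

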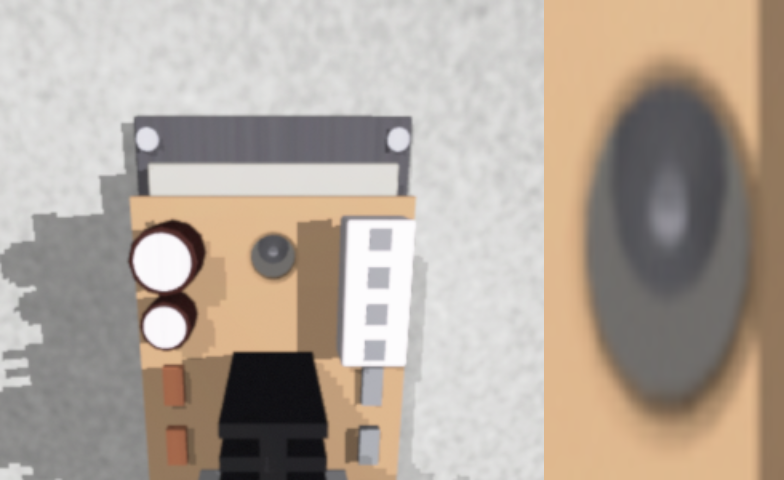

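The pin tip shows inside the front hole, about 0.9 mm back of centre once parallax is allowed for. I make that small correction and lower in two stages.

```bash
python3 -m pendant '{"offset":[[0,0.01,-0.004],[0,0.03,-0.004],[0,0.05,-0.004],[0,0.07,-0.004],[0,0.09,-0.004],[0,0.09,-0.004]],"turn":[[-0.002,0,0.002],[-0.002,0,0.002],[-0.002,0,0.002],[-0.002,0,0.002],[-0.002,0,0.002],[-0.002,0,0.002]]}'
python3 - <<'E'
from h import *
print(manip.get_obs()['ft_force'],manip.get_obs()['torque']);plan([.5161,.2292,.051],-1.1)
E
```

```text
clock: 12.15
position: [0.5156, 0.2292, 0.0644]
ee_rot: [0.495, -0.505, 0.505, -0.495]
ft_force: [-1.0, -0.4, -5.9]
grip_width: 0.267
[-1.0160618  -0.40666485 -5.87037025] [-0.03064063 -0.01448645 -0.01895069]
off [-0.0002  0.0671  0.0024] turn [-0.0005 -0.0003  0.0005] pos [0.5156 0.2292 0.0644] heading -1.11
```

```bash
python3 -m pendant '{"offset":[[0,0.015,0],[0,0.03,0],[0,0.045,0],[0,0.057,0],[0,0.065,0],[0,0.07,0],[0,0.07,0]],"turn":[[0,0,0],[0,0,0],[0,0,0],[0,0,0],[0,0,0],[0,0,0],[0,0,0]]}'
python3 - <<'E'
from h import *
print(manip.get_obs()['ft_force'],manip.get_obs()['torque']);plan([.5161,.2292,.051],-1.1)
im,d,P,K,W=grab("wrist")
pl=P[185:215,270:300];print("plate z near",np.nanmedian(P[128:140,280:350,2]),np.nanmedian(P[205:215,275:288,2]))
E
```

```text
clock: 13.02
position: [0.5156, 0.2292, 0.0511]
ee_rot: [0.495, -0.504, 0.505, -0.495]
ft_force: [-4.1, -3.0, 3.6]
grip_width: 0.264
[-4.07363384 -3.0315003   3.58546382] [-0.63662611  0.8827534  -0.04203495]
off [-0.0001  0.0006  0.0024] turn [-0.0008 -0.0003  0.001 ] pos [0.5156 0.2292 0.0511] heading -1.11
plate z near 0.03618160153792767 0.03621748576400548
```

```bash
python3 -m pendant '{"offset":[[0,0,0],[0,0,0],[0,0,0],[0,0,0],[0,0,0]],"turn":[[0,0,0],[0,0,0],[0,0,0],[0,0,0],[0,0,0]]}' 60 && python3 -m pendant '{"offset":[[0,-0.05,0],[0,-0.15,0],[0,-0.3,0],[0,-0.45,0],[0,-0.6,0],[0,-0.7,0],[0,-0.7,-0.2],[0,-0.7,-0.4],[0,-0.7,-0.4]],"turn":[[0,0,0],[0,0,0],[0,0,0],[0,0,0],[0,0,0],[0,0,0],[0,0,0],[0,0,0],[0,0,0]]}'
python3 - <<'E'
from h import *
print(manip.get_obs()['ft_force'])
im,d,P,K,W=grab("wrist"); save("wrist6",im)
near=np.hypot(P[...,0]-.515,P[...,1]-.229)<.095
hsv=cv2.cvtColor(im,cv2.COLOR_RGB2HSV);m=near&(hsv[...,1]>60)&(hsv[...,0]<25)&(P[...,2]>.03)&(P[...,2]<.042)
q=P[m];c=q.mean(0);co=np.linalg.lstsq(np.c_[q[:,:2]-c[:2],np.ones(len(q))],q[:,2],rcond=None)[0];print("plate",c,np.degrees(co[:2]),cv2.minAreaRect((q[:,:2]*1000).astype(np.float32)))
q=P[near&(P[...,2]>.085)&(P[...,2]<.1)];print("sink",q.mean(0),cv2.minAreaRect((q[:,:2]*1000).astype(np.float32)))
im,d,P,K,W=grab("top")
q=P[230:270,262:305].reshape(-1,3);q=q[(q[:,2]>.045)&(q[:,2]<.07)];print("cap",q.mean(0))
q=P[135:230,255:295].reshape(-1,3);q=q[(q[:,2]>.008)&(q[:,2]<.035)];print("scr",q.mean(0),len(q))
E
```

```text
clock: 13.7
position: [0.5156, 0.2292, 0.0511]
ee_rot: [0.495, -0.504, 0.505, -0.495]
ft_force: [-0.4, -0.7, 0.1]
grip_width: 0.601
clock: 14.82
position: [0.4337, 0.2317, 0.1928]
ee_rot: [0.495, -0.503, 0.505, -0.496]
ft_force: [0.9, -0.4, 0.2]
grip_width: 0.599
[ 0.87661607 -0.40727474  0.15175625]
plate [0.51579522 0.23212952 0.03635057] [0.00056181 0.4207953 ] ((512.905517578125, 229.483154296875), (80.79124450683594, 147.47189331054688), 88.99076843261719)
sink [0.5147529  0.22895408 0.09199185] ((513.6881103515625, 228.96926879882812), (23.97707748413086, 59.39358901977539), 88.67119598388672)
cap [ 0.43180963 -0.00992927  0.05595726]
scr [0.56999858 0.01105586 0.02136424] 554
```

View pics/wrist6.png

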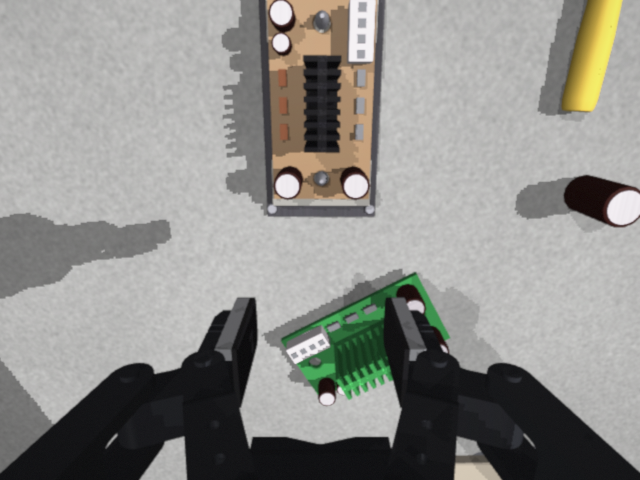

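Both pins stand up through the holes, at (322,20) and (322,180). The plate sits level at z ≈ 36 mm, the gripper is clear, and the capacitor and screwdriver haven't moved. I hand in.

```bash
python3 -c "
from workcell import manip
print(manip.hand_in())"
```

```text
the job is handed in; nothing more can be done
None
```

The power module is on the test stand with both pins up through its holes, and I handed the job in at about 15 s on the robot's clock. I gripped it by the heat sink, slid it about 125 mm along the track to the open end and lifted it straight off. I then lowered it level onto the pads and let go only once they carried it.

- **Seating:** the last wrist picture shows both pins through the holes. The plate top is at 36.3 mm (36 expected) and the sink top at 92 mm (92 expected).
- **Level:** a plane fitted to the plate gave 0.0° and 0.4° of tilt. I take the 0.4° as depth noise, because the heights agree.
- **Bystanders:** the capacitor and screwdriver are within about 1 mm of where they started, and the gripper is clear with no load on it.
- **Disagreement:** the top and wrist cameras differed by 2 to 3 mm in y on the module and stand. I used the wrist camera for both, and the pins went in with no jam. The forces I read stayed under about 7 N.

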